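Push the spectacle case and soap dish back along the dressing-table ledge

TASK

Tidy the dressing table by pushing with the fingertips: push the black spectacle case back until its long side lies flush against the low wooden ledge, and along it until its end butts against the stop that juts out at one end of the ledge, so it sits snug in the corner; push the white soap dish back until its long side lies flush against the same ledge, beside the case. Only push them along the table top, do not pick up, lift or tip them, and leave everything else where it is, the lipstick carousel unturned.

Things in the scene. Friction and masses are not known exactly. Their poses are not given: they have to be found in the camera images.
- ledge: fixed L-shaped dark wooden ledge, 25 mm high. Origin: on the table, on its front face (towards the robot). +x points away from the robot, square into the face; +y along the face to the robot's left. Face spans y -290 to +250 mm, 18 mm thick behind it. At its left end the raised stop (y 250 to 268 mm, same height) comes 100 mm towards the robot (x -100 to 0).
- ledge_corner (a point): inside corner of the ledge on the table, where its front face meets the inner face of the stop; axes as ledge
- case: loose black plastic spectacle case, closed, a box 62 mm (x) by 160 mm (y, long axis) by 40 mm high, edges slightly rounded, about 0.13 kg, slides easily. Origin: centre of underside. Starts flat on the table in front of the ledge, at an angle. Snug in the corner its centre is 31 mm from the ledge face and 80 mm from the stop.
- dish: loose white porcelain soap dish, open on top, 75 mm (x) by 110 mm (y, long axis) by 28 mm high, corners rounded at 15 mm (long sides flat over their middle 80 mm), about 0.22 kg. Origin: centre of underside. Starts flat in front of the ledge, right (-y) of the case, at an angle; flush, its centre is 37.5 mm from the ledge face.
- carousel_rim (a point): bystander: point on the rim of the lipstick carousel's turning top (fixed base disc 144 mm across, whole 145 mm high, turns freely on its upright axis); this point is 68 mm from the axis and 22 mm above the table, +x of its frame points outward from the axis. Leave unturned.
- bangle_a: bystander: loose glass bangle lying flat, 68 mm across, 7 mm high; origin centre of underside
- bangle_b: bystander: the second bangle, same shape, lying on the first; origin centre of underside
- clip: bystander: loose chrome hair clip lying flat, 55 mm (x) by 14 mm by 10 mm high; origin centre of underside
- perfume: bystander: loose amber glass bottle, 48 mm across, 100 mm high, behind the ledge; origin centre of underside
- cream: bystander: loose low white jar, 60 mm across, 50 mm high, behind the ledge; origin centre of underside
- varnish: bystander: loose small bottle, 28 mm across, 62 mm high, behind the ledge; origin centre of underside
- comb: bystander: loose wooden comb lying flat, 150 mm long (y), 37 mm wide (from x = -29 to +8 mm), 6 mm high, right of the dish; origin under the middle of its back

How it is judged (in metres and radians):
At the end, for the whole second after the job is handed in: Case flat and at rest in the corner: long side within 6 mm of the ledge face and 0.05 rad of parallel, end within 6 mm of the stop. Dish flat and at rest right of the case, long side within 6 mm of the ledge face and 0.06 rad of parallel (x of case in the frame of ledge between -0.037 and -0.025 m and y of case in the frame of ledge between 0.164 and 0.176 m and angle between the y axis of case and the y axis of ledge, either way round below 0.05 rad and x of dish in the frame of ledge between -0.0435 and -0.0315 m and y of dish in the frame of ledge between -0.26 and 0.05 m and angle between the y axis of dish and the y axis of ledge, either way round below 0.06 rad and height (world z) of each of case, dish below 0.004 m and angle between each of case, dish's own z axis and vertical below 0.05 rad and linear speed of each of case, dish below 0.01 m/s); the robot touches nothing.
It fails at once if the spectacle case lifted off the table or tipped (height (world z) of case above 0.01 m or angle between case's own z axis and vertical above 0.3 rad).
It fails at once if the soap dish lifted off the table or tipped (height (world z) of dish above 0.01 m or angle between dish's own z axis and vertical above 0.3 rad).
It fails at once if a bystander on the table moved by more than 15 mm (distance of any of bangle_a, bangle_b, clip, perfume, cream, varnish, comb from where it was at the start of the episode above 0.015 m).
It fails at once if the lipstick carousel turned (rim moved by more than 15 mm) (distance of carousel_rim from where it was at the start of the episode above 0.015 m).
It also fails if it takes over 54 s, if anything falls off the work surface, if the arm or the gripper's body presses on something with over 40 N, if the wrist force passes 120 N, or if a joint passes its speed limit or range.

ROBOT

A 6-joint arm with a two-finger parallel gripper is mounted at the origin on the work surface. World frame = base frame: x ahead of the robot, y to its left, z up, the work surface at z = 0. Lengths are in m, angles in degrees, forces in N, time in s.
With the tool pointing down it reaches from about 0.35 to 0.85 m from the base axis. Payload 8.1 kg.
Tool frame: the origin (TCP) lies on the centre line of the jaws, within the pads' length; the fingertips stand 8 mm ahead of it and the grasp point (between the pads) lies 11 mm behind it (env.tip_reach is the distance from the TCP to the fingertips, in m); z points along the fingers, y is the line along which they close (so a half turn about z gives the same grasp; the last joint's range is limited). The gripper opens to 93 mm and grips with 3 to 60 N. Pads are 15 mm wide; open, the fingers measure 128 mm over their backs; the gripper's body (75 mm by 188 mm) begins 65 mm behind the grasp point.
Start: joints at [-80.409, 7.471, 85.268, -0, 87.261, -4.893], TCP at [0.15, -0.581, 0.227] pointing down, gripper open.
Joint ranges: [-169.43, 169.43], [-51.17, 129.36], [1.28, 143.12], [-76.62, 256.62], [0, 156.53], [-152.29, 152.29]. Speed limits (degrees/s): [136.94, 136.94, 159.86, 180, 180, 180].

INTERFACE

Orientations are given as a 3x3 rotation matrix whose columns are the frame's x, y, z axes.
In Python, from station import env, optics, workorder gives the robot as it stands. The module is installed in compiled form; this text tells all that it offers.
- The arm moves only by the shell command python3 -m creep 'ROWS' [OPENING] [FORCE]. ROWS is text: rows parted by semicolons, each of 6 numbers parted by spaces: the shift along the tool's x, y, z in m, then the turn, a rotation vector about the tool's x, y, z in degrees. A call has 1 to 5 rows; each row shifts and turns the commanded pose from where the row before left it, along the tool's axes as they then stand; what a row does not reach is not made up. A row lasts 1/10 s, in which the tool goes at most 50 mm and 8.59 degrees, less where a joint would pass 70% of its speed; a pose out of reach is approached as far as the arm can. A call with a gripper value outside its range is refused whole. OPENING is the opening, from -1 (shut) to 1 (fully open), set as the call begins (- or left out, the last holds). The fingers move at their own pace and stop on an object; FORCE is the grip in N (left out, the last holds). Time passes only in rows, so rows that do not move let the fingers close. It gives the time, the measured TCP pose, the force, the opening and the grip force at its end, in the units of the state.
- env.observe(): the state, without advancing time (a new reading comes with each control period).
- optics.capture(name): name is "scene" or "top"; returns a dict with "pixels" (420x560x3 uint8, blue, green, red), "range_z" (420x560 float32, m along the optical axis (not along the pixel's ray), 0 where there is no reading), "camera_matrix" (3x3 intrinsics, pixels), "position" and "rotation" of the camera in the world. Camera axes: x right, y down, z forward; pixel columns grow to the right and rows downward; lengths in m; the calibration is good to about 2 mm. A picture is of the moment at which its call begins.
- workorder.job_done(): hands the job in; it is judged then, once.
The state is a dict: "time": time; "q": joint angles; "qvel": joint speeds; "joint_torque": joint torques, N m; "tcp_pos": TCP position; "ee_rot": TCP orientation; "ft_force": force on the tool from outside, world axes, zero at the start; "wrist_torque": the same for the moment, N m; "width": opening from 0.0 (shut) to 1.0 (fully open); "finger_force": force on a finger pad.
Only numpy, scipy, OpenCV 4.12 (cv2) and the standard library are available. Lean on these libraries where they do the work, as an engineer would, in place of code of your own. Each camera call takes 0.05 s, during which the arm holds its last target. There are 200 camera calls.

## Working session

There is one attempt and no reset: what is moved stays moved. The work goes in short steps, Python scripts to look and compute and a shell command to move; the robot and the scene stay as the last step left them, time stands still between calls to the robot, and variables do not carry over. Pictures are saved under pics/ and viewed, at most 10 in all, crops included, and the job is handed in when it is done.

```bash
mkdir -p pics; cat > h.py <<'E'
import numpy as np, cv2
from station import env, optics, workorder
def cap(n):
    c=optics.capture(n); z=c["range_z"]; K=c["camera_matrix"]
    v,u=np.mgrid[:420,:560]
    P=np.stack([(u-K[0,2])*z/K[0,0],(v-K[1,2])*z/K[1,1],z],-1)@np.array(c["rotation"]).T+c["position"]
    P[z==0]=np.nan
    return c["pixels"],P,c
E
python3 - <<'E'
from h import *
for n in("top","scene"):
    im,P,c=cap(n); cv2.imwrite(f"pics/{n}0.png",im); print(n,c["position"],P[210,280])
    np.save(n+"P.npy",P)
s=env.observe(); print(s["tcp_pos"],s["ee_rot"],s["time"],s["width"],env.tip_reach)
E
```

```text
top [0.43420983 0.02097503 1.01030869] [ 0.59589983  0.01364554 -0.00067895]
scene [1.31321532 0.15632892 1.06497585] [ 0.53912622 -0.00177359  0.03433784]
[ 0.14999764 -0.58041726  0.22566121] [[ 9.68219333e-01  2.50102439e-01 -3.05168292e-04]
 [ 2.50102595e-01 -9.68217894e-01  1.67404646e-03]
 [ 1.23213702e-04 -1.69716753e-03 -9.99998552e-01]] 0.1 1.0015284464712106 0.008
```

View pics/top0.png

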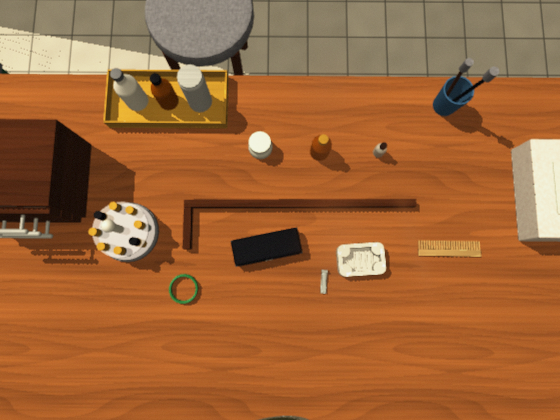

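View pics/scene0.png

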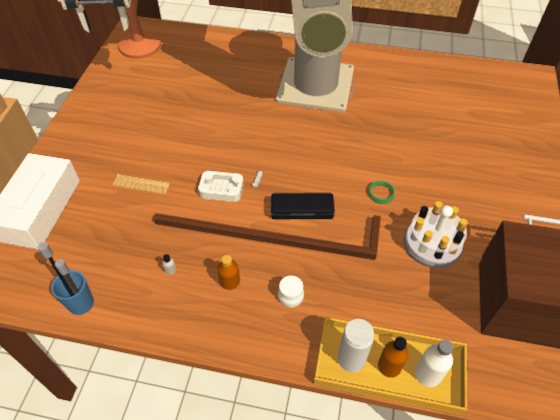

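The top view shows the ledge along row 205 (columns 190–415), with its stop at column 188 and rows 205–248. The case is at (267,247), the dish at (362,259), the clip at (324,281), the bangles at (184,289) and the carousel at (125,232). Next I'll measure poses from depth.

```bash
cat >> h.py <<'E'
def rect(P,sl,zlo,zhi):
    Q=P[sl].reshape(-1,3); Q=Q[(Q[:,2]>zlo)&(Q[:,2]<zhi)]
    r=cv2.minAreaRect(Q[:,:2].astype(np.float32)*1000)
    (cx,cy),(w,h),a=r
    if w>h: a+=90; w,h=h,w        # long axis = h
    # long axis direction (deg) relative to +y: 
    d=(a+90)%180-90
    return dict(c=(round(cx,1),round(cy,1)),wh=(round(w,1),round(h,1)),rot=round(d,2),z=round(float(np.median(Q[:,2]))*1e3,1),n=len(Q))
def look():
    im,P,c=cap("top")
    return im,P
E
python3 - <<'E'
from h import *
P=np.load("topP.npy")
S=np.s_
print("ledge",rect(P,S[195:216,195:425],.017,.035))
print("stop",rect(P,S[213:255,175:200],.017,.035))
print("case",rect(P,S[225:272,222:312],.03,.05))
print("dish",rect(P,S[236:282,330:392],.015,.04))
print("clip",rect(P,S[265:298,315:334],.005,.02))
print("comb",rect(P,S[236:262,412:486],.003,.02))
print("bang",rect(P,S[270:308,162:204],.006,.03))
print("car",rect(P,S[200:265,85:162],.012,.2))
# fit ledge face: for each y bin min x of high pts
Q=P[195:216,195:425].reshape(-1,3);Q=Q[(Q[:,2]>.018)&(Q[:,2]<.035)]
ys=np.arange(-.28,.16,.02); 
e=[(y,Q[abs(Q[:,1]-y)<.01][:,0]) for y in ys]
e=np.array([(y,x.min(),x.max()) for y,x in e if len(x)>3]); print(np.polyfit(e[:,0],e[:,1],1),np.polyfit(e[:,0],e[:,2],1),Q[:,1].min(),Q[:,1].max())
E
```

```text
ledge {'c': (610.1, -47.2), 'wh': (19.6, 531.5), 'rot': 0.65, 'z': 24.2, 'n': 1711}
stop {'c': (541.2, 234.9), 'wh': (19.2, 83.6), 'rot': -89.23, 'z': 24.2, 'n': 292}
case {'c': (503.7, 45.4), 'wh': (62.5, 159.8), 'rot': 11.77, 'z': 38.8, 'n': 1801}
dish {'c': (476.6, -177.9), 'wh': (74.9, 110.4), 'rot': 4.25, 'z': 26.9, 'n': 864}
clip {'c': (424.2, -91.4), 'wh': (13.6, 54.6), 'rot': 85.69, 'z': 8.1, 'n': 105}
comb {'c': (506.1, -390.4), 'wh': (57.6, 171.6), 'rot': 0.46, 'z': 4.9, 'n': 565}
bang {'c': (404.0, 240.1), 'wh': (66.4, 67.4), 'rot': -22.45, 'z': 12.8, 'n': 216}
car {'c': (559.6, 385.3), 'wh': (135.4, 184.4), 'rot': -63.59, 'z': 63.5, 'n': 3027}
[-0.012064   0.6004687] [-0.01668932  0.61742212] -0.3128607533024782 0.2177062882579762
```

```bash
python3 -m creep '0 0 0 0 0 6.9;0 0 0 0 0 6.9;.026 -.040 0 0 0 0;.026 -.040 0 0 0 0;.026 -.040 0 0 0 0' -0.14 20; python3 -m creep '.026 -.040 0 0 0 0;.026 -.040 0 0 0 0;.026 -.040 0 0 0 0;.026 -.040 0 0 0 0;.026 -.040 0 0 0 0'; python3 -m creep '.026 -.040 0 0 0 0;.026 -.040 0 0 0 0;0 0 0 0 0 0'
```

```text
time: 0.6
tcp_pos: [0.2269, -0.4584, 0.2257]
ee_rot: [[1.0, 0.011, -0.0], [0.011, -1.0, 0.001], [-0.0, -0.001, -1.0]]
ft_force: [0.5, -0.0, -0.2]
width: 0.623
finger_force: 0.0
time: 1.1
tcp_pos: [0.3547, -0.2566, 0.2264]
ee_rot: [[1.0, 0.012, 0.0], [0.012, -1.0, 0.0], [0.0, -0.0, -1.0]]
ft_force: [-0.6, -0.5, 0.6]
width: 0.427
finger_force: 0.0
time: 1.4
tcp_pos: [0.4074, -0.173, 0.2264]
ee_rot: [[1.0, 0.019, 0.001], [0.019, -1.0, 0.002], [0.001, -0.002, -1.0]]
ft_force: [0.7, -1.2, 0.2]
width: 0.426
finger_force: 0.0
```

```bash
python3 -m creep '0 .005 .045 0 0 0;0 0 .045 0 0 0;0 0 .045 0 0 0;0 0 .045 0 0 0;0 0 .025 0 0 0'; python3 -m creep '0 0 .005 0 0 0;.006 0 0 0 0 0;.008 0 0 0 0 0;.008 0 0 0 0 0;.008 0 0 0 0 0'
```

```text
time: 1.9
tcp_pos: [0.4023, -0.182, 0.0175]
ee_rot: [[1.0, 0.011, -0.005], [0.011, -1.0, 0.003], [-0.005, -0.003, -1.0]]
ft_force: [0.2, 0.1, 0.4]
width: 0.433
finger_force: 0.0
time: 2.4
tcp_pos: [0.4373, -0.1831, 0.0183]
ee_rot: [[1.0, 0.012, 0.002], [0.012, -1.0, -0.001], [0.002, 0.001, -1.0]]
ft_force: [-2.4, 1.0, 2.5]
width: 0.431
finger_force: 1.7
```

```bash
python3 -m creep '.008 0 0 0 0 0;.008 0 0 0 0 0;.008 0 0 0 0 0;.008 0 0 0 0 0;.008 0 0 0 0 0'; python3 -m creep '.008 0 0 0 0 0;.008 0 0 0 0 0;.008 0 0 0 0 0;.006 0 0 0 0 0;.004 0 0 0 0 0';  python3 -m creep '.003 0 0 0 0 0;.002 0 0 0 0 0;0 0 0 0 0 0'; python3 - <<'E'
from h import *
im,P=look(); print(rect(P,np.s_[205:282,325:400],.015,.04))
cv2.imwrite("pics/t1.png",im[150:330,120:480])
print(rect(P,np.s_[225:272,222:312],.03,.05))
E
```

```text
time: 2.9
tcp_pos: [0.4759, -0.1819, 0.0166]
ee_rot: [[1.0, 0.012, -0.0], [0.012, -1.0, 0.0], [-0.0, -0.0, -1.0]]
ft_force: [-2.8, 0.1, 2.4]
width: 0.428
finger_force: 1.1
time: 3.4
tcp_pos: [0.5099, -0.1816, 0.0166]
ee_rot: [[1.0, 0.012, 0.0], [0.012, -1.0, 0.0], [0.0, -0.0, -1.0]]
ft_force: [-2.9, 0.4, 2.1]
width: 0.429
finger_force: 1.1
time: 3.7
tcp_pos: [0.5147, -0.1816, 0.0167]
ee_rot: [[1.0, 0.012, 0.001], [0.012, -1.0, -0.0], [0.001, 0.0, -1.0]]
ft_force: [0.4, 0.2, -0.0]
width: 0.426
finger_force: 0.0
{'c': (564.0, -144.9), 'wh': (83.8, 102.7), 'rot': 0.17, 'z': 26.2, 'n': 348}
{'c': (503.5, 45.3), 'wh': (62.9, 159.8), 'rot': 11.73, 'z': 38.9, 'n': 1802}
```

View pics/t1.png

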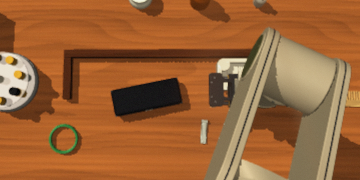

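The dish is against or nearly against the ledge (crop 235,65), and the arm hides the rest. I'll push the last few mm until the force rises.

```bash
python3 -m creep '.002 0 0 0 0 0;.002 0 0 0 0 0;.001 0 0 0 0 0;.001 0 0 0 0 0'; python3 -m creep '.001 0 0 0 0 0;.001 0 0 0 0 0;0 0 0 0 0 0'
```

```text
time: 4.15
tcp_pos: [0.5197, -0.1815, 0.0166]
ee_rot: [[1.0, 0.012, -0.002], [0.012, -1.0, 0.0], [-0.002, -0.0, -1.0]]
ft_force: [-9.5, 0.1, 7.7]
width: 0.428
finger_force: 4.7
time: 4.45
tcp_pos: [0.5196, -0.1815, 0.0165]
ee_rot: [[1.0, 0.012, -0.006], [0.012, -1.0, 0.001], [-0.006, -0.001, -1.0]]
ft_force: [-15.8, -0.5, 13.7]
width: 0.428
finger_force: 8.2
```

```bash
python3 -m creep '-.005 0 0 0 0 0;-.022 0 0 0 0 0;-.040 0 0 0 0 0;-.030 0 -.040 0 0 0;0 0 -.045 0 0 0'; python3 -m creep '0 -.046 0 0 0 0;0 -.046 0 0 0 0;0 -.046 0 0 0 0;0 -.046 0 0 0 0;0 -.044 0 0 0 0' 1; python3 -m creep '0 0 0 0 0 0;0 0 0 0 0 0'; python3 - <<'E'
from h import *
im,P=look(); print(rect(P,np.s_[205:282,325:400],.015,.04))
E
```

```text
time: 4.95
tcp_pos: [0.4196, -0.1806, 0.0986]
ee_rot: [[1.0, 0.011, -0.008], [0.011, -1.0, 0.004], [-0.008, -0.004, -1.0]]
ft_force: [1.7, -1.1, 0.2]
width: 0.433
finger_force: 0.0
time: 5.45
tcp_pos: [0.4228, 0.0473, 0.1021]
ee_rot: [[1.0, 0.012, 0.002], [0.012, -1.0, 0.0], [0.002, -0.0, -1.0]]
ft_force: [0.5, -1.4, -0.3]
width: 0.812
finger_force: 0.0
time: 5.65
tcp_pos: [0.4228, 0.0463, 0.1018]
ee_rot: [[1.0, 0.015, 0.001], [0.015, -1.0, -0.0], [0.001, 0.0, -1.0]]
ft_force: [-0.1, -0.1, -0.1]
width: 0.974
finger_force: 0.0
{'c': (567.3, -182.4), 'wh': (78.2, 177.4), 'rot': 0.33, 'z': 26.7, 'n': 983}
```

```bash
python3 -m creep '0 0 .04 0 0 0;0 0 .04 0 0 0;.008 0 .006 0 0 0;.010 0 0 0 0 0;.008 0 0 0 0 0'; python3 -m creep '.007 0 0 0 0 0;.007 0 0 0 0 0;.007 0 0 0 0 0;.007 0 0 0 0 0;.007 0 0 0 0 0'; python3 -m creep '.007 0 0 0 0 0;.007 0 0 0 0 0;.005 0 0 0 0 0;.003 0 0 0 0 0;0 0 0 0 0 0'; python3 - <<'E'
from h import *
im,P=look(); print(rect(P,np.s_[210:260,222:312],.03,.047)); cv2.imwrite("pics/t2.png",im[150:330,120:480])
E
```

```text
time: 6.2
tcp_pos: [0.4502, 0.0444, 0.0163]
ee_rot: [[1.0, 0.01, 0.001], [0.01, -1.0, -0.0], [0.001, 0.0, -1.0]]
ft_force: [-0.6, -0.3, 0.2]
width: 0.999
finger_force: 0.0
time: 6.7
tcp_pos: [0.4842, 0.0462, 0.0158]
ee_rot: [[1.0, 0.012, 0.0], [0.012, -1.0, -0.0], [0.0, 0.0, -1.0]]
ft_force: [-2.1, 0.2, 0.8]
width: 0.994
finger_force: 0.6
time: 7.2
tcp_pos: [0.5061, 0.0463, 0.0156]
ee_rot: [[1.0, 0.012, 0.0], [0.012, -1.0, 0.0], [0.0, 0.0, -1.0]]
ft_force: [-0.4, -0.9, 0.3]
width: 1.0
finger_force: 0.0
{'c': (0.0, 0.0), 'wh': (0.0, 0.0), 'rot': 0.0, 'z': nan, 'n': 0}
  return _methods._mean(a, axis=axis, dtype=dtype,
  ret = ret.dtype.type(ret / rcount)
```

View pics/t2.png

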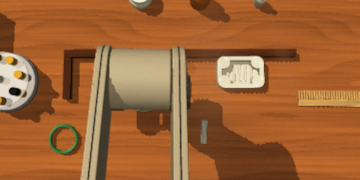

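Now the dish lies flush (crop 243,72) and the arm hides the case. I'll go to the case's right end with the tool turned 90°.

```bash
python3 -m creep '-.010 0 0 0 0 0;-.030 0 0 0 0 0;0 0 -.045 0 0 0;0 0 -.045 0 0 0;0 0 0 0 0 -8.5' -0.6; python3 -m creep '0 0 0 0 0 -8.5;0 0 0 0 0 -8.5;0 0 0 0 0 -8.5;0 0 0 0 0 -8.5;0 0 0 0 0 -8.5'; python3 -m creep '0 0 0 0 0 -8.5;0 0 0 0 0 -8.5;0 0 0 0 0 -8.5;0 0 0 0 0 -8.5;0 0 0 0 0 -5';  python3 -m creep '-.046 0 0 0 0 0;-.046 0 0 0 0 0;-.019 .030 0 0 0 0;0 .049 0 0 0 0;0 0 0 0 0 0'; python3 - <<'E'
from h import *
im,P=look(); print(rect(P,np.s_[205:260,222:312],.03,.047)); cv2.imwrite("pics/t3.png",im[150:330,120:480])
E
```

```text
time: 7.75
tcp_pos: [0.4689, 0.0459, 0.1121]
ee_rot: [[0.987, 0.16, 0.01], [0.16, -0.987, -0.0], [0.01, 0.002, -1.0]]
ft_force: [1.4, 0.3, 0.1]
width: 0.619
finger_force: 0.0
time: 8.25
tcp_pos: [0.4647, 0.0459, 0.1054]
ee_rot: [[0.615, 0.788, -0.0], [0.788, -0.615, 0.0], [-0.0, -0.0, -1.0]]
ft_force: [-0.1, -0.4, -0.1]
width: 0.219
finger_force: 0.0
time: 8.75
tcp_pos: [0.4647, 0.0459, 0.1054]
ee_rot: [[-0.018, 1.0, -0.0], [1.0, 0.018, -0.0], [-0.0, -0.0, -1.0]]
ft_force: [-1.0, -0.1, 0.3]
width: 0.198
finger_force: 0.0
time: 9.25
tcp_pos: [0.5479, -0.0649, 0.1029]
ee_rot: [[-0.01, 1.0, -0.003], [1.0, 0.01, 0.001], [0.001, -0.003, -1.0]]
ft_force: [-1.3, 0.1, 0.4]
width: 0.2
finger_force: 0.0
{'c': (545.3, 40.6), 'wh': (62.0, 157.7), 'rot': 0.45, 'z': 38.8, 'n': 1375}
```

View pics/t3.png

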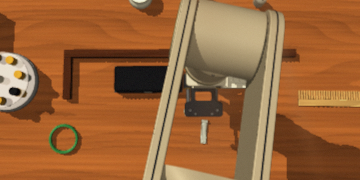

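The case is aligned at (545,40) mm. I'll push it towards the stop.

```bash
python3 -m creep '0 0 .043 0 0 0;0 0 .043 0 0 0;.010 0 0 0 0 0;.010 0 0 0 0 0;.008 0 0 0 0 0'; python3 -m creep '.008 0 0 0 0 0;.008 0 0 0 0 0;.008 0 0 0 0 0;.008 0 0 0 0 0;.008 0 0 0 0 0'; python3 -m creep '.008 0 0 0 0 0;.008 0 0 0 0 0;.008 0 0 0 0 0;.008 0 0 0 0 0;.006 0 0 0 0 0'; python3 -m creep '.004 0 0 0 0 0;.003 0 0 0 0 0;.002 0 0 0 0 0;.001 0 0 0 0 0;.001 0 0 0 0 0'; python3 -m creep '.001 0 0 0 0 0;.001 0 0 0 0 0;0 0 0 0 0 0'
```

```text
time: 9.8
tcp_pos: [0.5469, -0.0352, 0.0225]
ee_rot: [[-0.013, 1.0, 0.004], [1.0, 0.013, -0.0], [-0.001, 0.004, -1.0]]
ft_force: [-0.0, 0.0, -0.4]
width: 0.201
finger_force: 0.2
time: 10.3
tcp_pos: [0.5453, 0.0045, 0.0199]
ee_rot: [[-0.012, 1.0, 0.0], [1.0, 0.012, -0.0], [-0.0, 0.0, -1.0]]
ft_force: [-0.5, -1.0, 0.9]
width: 0.203
finger_force: 0.6
time: 10.8
tcp_pos: [0.5445, 0.0426, 0.0195]
ee_rot: [[-0.012, 1.0, -0.0], [1.0, 0.012, 0.0], [0.0, -0.0, -1.0]]
ft_force: [-0.6, -0.2, 0.3]
width: 0.2
finger_force: 0.4
time: 11.3
tcp_pos: [0.5445, 0.0528, 0.0196]
ee_rot: [[-0.012, 1.0, -0.0], [1.0, 0.012, -0.0], [-0.0, -0.0, -1.0]]
ft_force: [-0.3, -0.6, 0.5]
width: 0.2
finger_force: 0.2
time: 11.6
tcp_pos: [0.5446, 0.0549, 0.0197]
ee_rot: [[-0.012, 1.0, 0.0], [1.0, 0.012, 0.0], [0.0, 0.0, -1.0]]
ft_force: [0.1, -0.3, 0.3]
width: 0.198
finger_force: 0.0
```

```bash
python3 -m creep '.002 0 0 0 0 0;.002 0 0 0 0 0;.001 0 0 0 0 0;.001 0 0 0 0 0;0 0 0 0 0 0'
```

```text
time: 12.1
tcp_pos: [0.5444, 0.0586, 0.0197]
ee_rot: [[-0.012, 1.0, -0.0], [1.0, 0.012, -0.004], [-0.004, -0.0, -1.0]]
ft_force: [-1.4, -11.9, 1.3]
width: 0.198
finger_force: 6.1
```

The case is against the stop. Next I'll push it back to the ledge.

```bash
python3 -m creep '-.005 0 0 0 0 0;-.020 0 0 0 0 0;0 0 -.045 0 0 0;0 -.040 -.028 0 0 0;0 -.040 0 0 0 0' 0.5; python3 -m creep '0 0 0 0 0 8.5;0 0 0 0 0 8.5;0 0 0 0 0 8.5;0 0 0 0 0 8.5;0 0 0 0 0 8.5';  python3 -m creep '0 0 0 0 0 8.5;0 0 0 0 0 8.5;0 0 0 0 0 8.5;0 0 0 0 0 8.5;0 0 0 0 0 8.5'; python3 -m creep '0 -.037 0 0 0 5;0 -.038 0 0 0 0;0 -.037 0 0 0 0;0 0 0 0 0 0'
```

```text
time: 12.6
tcp_pos: [0.4678, 0.0348, 0.0974]
ee_rot: [[-0.012, 1.0, 0.008], [1.0, 0.012, 0.0], [0.0, 0.008, -1.0]]
ft_force: [0.1, 0.1, 0.0]
width: 0.579
finger_force: 0.0
time: 13.1
tcp_pos: [0.4648, 0.0352, 0.0928]
ee_rot: [[0.671, 0.741, 0.0], [0.741, -0.671, 0.001], [0.001, 0.0, -1.0]]
ft_force: [-0.1, 0.5, -0.2]
width: 0.75
finger_force: 0.0
time: 13.6
tcp_pos: [0.4648, 0.0351, 0.0927]
ee_rot: [[0.996, 0.093, 0.0], [0.093, -0.996, 0.001], [0.0, -0.0, -1.0]]
ft_force: [-0.5, 0.5, -0.4]
width: 0.752
finger_force: 0.0
time: 14.0
tcp_pos: [0.4599, 0.1504, 0.0929]
ee_rot: [[1.0, 0.016, 0.0], [0.016, -1.0, 0.002], [0.0, -0.002, -1.0]]
ft_force: [-0.1, -0.9, -0.0]
width: 0.745
finger_force: 0.0
```

```bash
python3 -m creep '0 0 .040 0 0 0;0 0 .034 0 0 0;.012 0 0 0 0 0;.010 0 0 0 0 0;.008 0 0 0 0 0'; python3 -m creep '.006 0 0 0 0 0;.006 0 0 0 0 0;.006 0 0 0 0 0;.006 0 0 0 0 0;.004 0 0 0 0 0'; python3 -m creep '.003 0 0 0 0 0;.002 0 0 0 0 0;.001 0 0 0 0 0;.001 0 0 0 0 0;0 0 0 0 0 0'
```

```text
time: 14.5
tcp_pos: [0.4917, 0.1468, 0.0194]
ee_rot: [[1.0, 0.012, 0.001], [0.012, -1.0, 0.0], [0.001, -0.0, -1.0]]
ft_force: [0.2, 0.1, 0.9]
width: 0.749
finger_force: 0.0
time: 15.0
tcp_pos: [0.5186, 0.1474, 0.0188]
ee_rot: [[1.0, 0.012, -0.0], [0.012, -1.0, 0.0], [-0.0, -0.0, -1.0]]
ft_force: [-1.8, 0.7, 0.1]
width: 0.75
finger_force: 0.7
time: 15.5
tcp_pos: [0.5253, 0.1475, 0.0186]
ee_rot: [[1.0, 0.012, 0.0], [0.012, -1.0, -0.0], [0.0, 0.0, -1.0]]
ft_force: [-0.3, -1.0, 0.4]
width: 0.751
finger_force: 0.0
```

```bash
python3 -m creep '.002 0 0 0 0 0;.001 0 0 0 0 0;.001 0 0 0 0 0;.001 0 0 0 0 0;.001 0 0 0 0 0'; python3 -m creep '-.005 0 0 0 0 0;-.025 0 0 0 0 0;-.04 0 0 0 0 0;0 0 -.04 0 0 0;-.04 0 -.02 0 0 0'; python3 -m creep '-.04 .02 -.02 0 0 0;0 .045 -.02 0 0 0;0 .045 -.02 0 0 0;0 .045 -.02 0 0 0;0 .045 0 0 0 0'; python3 -m creep '0 .045 0 0 0 0;0 .045 0 0 0 0;0 .045 0 0 0 0;0 .045 0 0 0 0;0 .045 0 0 0 0';python3 - <<'E'
from h import *
im,P=look(); S=np.s_
for n,s,a,b in(("case",S[200:260,185:312],.033,.047),("dish",S[214:282,325:400],.015,.04),("clip",S[265:298,315:334],.005,.02),("bang",S[270:308,162:204],.006,.03)): print(n,rect(P,s,a,b))
cv2.imwrite("pics/t4.png",im[150:330,80:500])
E
```

```text
time: 16.0
tcp_pos: [0.529, 0.1476, 0.0184]
ee_rot: [[1.0, 0.012, -0.005], [0.012, -1.0, -0.0], [-0.005, 0.0, -1.0]]
ft_force: [-15.9, 0.9, 12.6]
width: 0.747
finger_force: 7.8
time: 16.5
tcp_pos: [0.4222, 0.146, 0.0798]
ee_rot: [[1.0, 0.011, 0.002], [0.011, -1.0, 0.0], [0.002, -0.0, -1.0]]
ft_force: [0.4, 1.0, 2.4]
width: 0.751
finger_force: 0.0
time: 17.0
tcp_pos: [0.3855, -0.0564, 0.1623]
ee_rot: [[1.0, 0.013, 0.007], [0.013, -1.0, -0.002], [0.007, 0.002, -1.0]]
ft_force: [1.7, 0.3, 0.2]
width: 0.751
finger_force: 0.0
time: 17.5
tcp_pos: [0.3861, -0.2815, 0.1589]
ee_rot: [[1.0, 0.011, 0.001], [0.011, -1.0, -0.001], [0.001, 0.001, -1.0]]
ft_force: [1.0, 0.3, 0.6]
width: 0.752
finger_force: 0.0
case {'c': (567.8, 146.8), 'wh': (62.0, 158.2), 'rot': 0.66, 'z': 39.0, 'n': 1705}
dish {'c': (556.1, -178.0), 'wh': (56.1, 110.9), 'rot': -0.03, 'z': 27.0, 'n': 573}
clip {'c': (424.3, -91.4), 'wh': (13.4, 54.6), 'rot': 85.67, 'z': 7.9, 'n': 109}
bang {'c': (405.1, 240.1), 'wh': (66.5, 69.3), 'rot': -70.87, 'z': 12.6, 'n': 214}
```

View pics/t4.png

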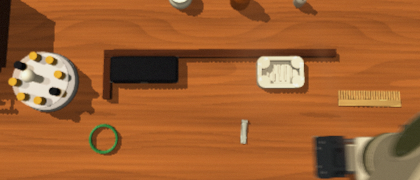

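The case sits snug in the corner (crop 143,70), the dish is flush (281,73), and the clip and bangles haven't moved. I'm handing it in.

```bash
python3 -c "
from h import *
print(workorder.job_done())"
```

```text
the job is handed in; nothing more can be done
None
```

The job is handed in: by the final measurement, the case is snug in the corner and the dish flush against the ledge, each within about 1 mm and 1° of target; no bystander was seen to move, and about 18 of the 54 s were used.

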